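# Carry the caddy with a rolling bottle over the washboard

## Task

A bottle lies on its side at one end of the blue laundry caddy, whose floor is slightly crowned in the middle so that the bottle runs off to either side. Take the caddy by its overhead wooden bar, lift it and carry it to about a hand's breadth (100 mm) above the middle of the green washboard; tilt it gently to roll the bottle up onto the black band across the middle of the tray, and keep the bottle on that band for a good 6 s. Never let the bottle bang against the yellow ends or leave the tray, do not tip the caddy steeply or disturb the other things; the program finishes while still holding the caddy there, level, with the bottle resting on the band.

Things in the scene. Friction and masses are not known exactly. Their poses are not given: they have to be found in the camera images.
- caddy: Caddy, 0.44 kg (+-15 %): blue tray 152 (x) by 400 mm (y). Origin: centre of its underside; z up; y along the tray, the way the bottle rolls. Its floor is crowned: level at z = 9.7 mm for |y| < 22 mm, falling outward by 0.028 rad to |y| = 66 mm, then 0.056 rad to |y| = 110 mm, then level shelves at z = 6 mm to the ends. Side rails to z = 20 mm; wires from bar to rails at |y| = 130 mm
- grip_bar (a point): Centre of the caddy's light wooden overhead grip bar, 140 mm straight above the caddy's origin, same axes. The bar lies across the tray along x: 156 mm long, 26 mm wide (y), 26 mm high. Take it at its middle from above, fingers closing along the caddy's y; the bottle passes below
- band (a point): Centre of the black band across the top of the crowned floor, 9.7 mm straight above the caddy's origin, same axes. The band reaches from y = -30 to +30 mm over the tray's width; the bottle is on the band when its axis is above it
- end_a: Yellow end of the caddy's tray at its +y end, fixed to the caddy and with the same origin and axes as caddy: 8 mm thick, its inner face at y = +192 mm, its top at z = 30 mm
- end_b: Yellow end of the caddy's tray at its -y end, fixed to the caddy and with the same origin and axes as caddy: inner face at y = -192 mm, its top at z = 30 mm
- bottle: White bottle, red stripe, lying across the tray: 60 mm diameter, 123 mm long, 0.25 kg (+-30 %), a solid roller. Origin: on its axis at mid-length; x along its axis to the cap, y, z turn as it rolls. On a slope a (rad, tray tilt plus floor) it accelerates 6.5 (a - 0.017) m/s2 downhill; below 0.017 rad it slows and stays. Meets the ends at y = +-162 mm; starts on the +y shelf, y = 115 to 150 mm
- washboard: Green plastic washboard lying flat and fixed on the ledge, 200 mm (x) by 300 mm (y), ribbed, its ribs and side strips up to 22 mm high. Origin: centre of its underside
- soap_holder: Pale blue ceramic bar holder, 90 by 130 by 32 mm, loose, bystander, with a bar of soap in it. Origin: centre of its underside
- cup: Stainless steel cup, 74 mm in diameter, 85 mm high, loose, bystander. Origin: centre of its underside
- softener: Orange bottle with a white cap, 72 mm in diameter, 190 mm high, standing, loose, bystander. Origin: centre of its underside
- brush: Brush lying on the ledge, loose, bystander. Origin: on its underside
- peg_basket: Red basket with clothes pegs, 150 by 170 by 75 mm, loose, bystander. Origin: centre of its underside
- dustpan: Grey plastic dustpan whose handle is held in an aluminium clamp on a post, some 200 mm high in all, fixed, bystander. Origin: centre of the post's foot
Mind the look-alikes: they are no part of the job. Leave any purple or turquoise look-alike of the bottle alone.

How it is judged:
By the outcome, as a careful person would: the job done as asked, in the order asked, and still so for the second after the job is handed in, while the arm keeps its last pose, push and grip.
It also fails if it takes over 67 s, if anything falls off the work surface, if the arm or the gripper's body presses on something with over 40 N, if the wrist force passes 120 N, or if a joint passes its speed limit or range.

## Robot

A 7-joint arm with a two-finger parallel gripper is mounted at the origin on the work surface. World frame = base frame: x ahead of the robot, y to its left, z up, the work surface at z = 0. Lengths are in m, angles in rad, forces in N, time in s.
With the tool pointing down it reaches from about 0.425 to 0.825 m from the base axis. Payload 3.6 kg.
Tool frame: the origin (TCP) lies between the finger pads; the fingertips stand 25 mm ahead of it and the grasp point (between the pads) lies 6 mm ahead of it; z points along the fingers, y is the direction in which the jaws open and shut (so a half turn about z gives the same grasp; the last joint's range is limited). The gripper opens to 85 mm and grips with 20 to 120 N. Pads are 22 mm wide; open, the fingers measure 114 mm over their backs; the gripper's body (76 mm by 85 mm) begins 54 mm behind the grasp point. The pads swing forward as they close: fully open they stand 13 mm farther back than shut.
Start: joints at [1.075, 0.615, -0.013, 1.423, 0.008, 1.103, -0.04], TCP at [0.294, -0.58, 0.256] pointing down, gripper open.
Joint ranges: [-3.12, 3.12], [-0.3, 2.06], [-1.34, 1.32], [0.26, 2.42], [-1.36, 4.5], [0.01, 1.98], [-2.84, 2.84]. Speed limits (rad/s): [2.79, 2.79, 3.14, 3.14, 3.14, 3.14, 3.14].

## Interface

Orientations are given as a rotation vector (axis times angle).
In Python, from bench import robot gives the robot as it stands. The module is installed in compiled form; this text tells all that it offers.
- The arm moves only by the tool arm_command, never from a script. Its argument "plan" is a list of rows, each a list of 7 numbers: the turn, a rotation vector about the tool's x, y, z as a fraction of full scale, then the shift along the tool's x, y, z as a fraction of full scale, then the gripper's target within -1 to 1 (fully open at 1, half-way at 0, shut at -1). A call has 1 to 20 rows; each row is the pose to reach, as a shift and turn from the pose commanded when the call began, along the tool's axes at that moment, turning the shorter way round; what a row does not reach only later rows make up. Full scale, the value 1, is 10 cm for a shift and 180 degrees for a turn. A row lasts 1/12 s, in which the tool goes at most 41.7 mm and 7.16 degrees, less where a joint would pass 70% of its speed; a pose out of reach is approached as far as the arm can. A call with a number of a shift or a turn outside -1 to 1 is refused whole. A call with a gripper value outside its range is refused whole. The fingers move at their own pace and stop on an object; "grip_force" is the grip in N (left out, the last holds). Time passes only in rows, so rows that repeat a pose let the fingers close. It gives the time, the measured TCP pose, the force and the opening at its end, in the units of the state.
- robot.observe(): the state, without advancing time (a new reading comes with each control period).
- robot.camera(name): name is "scene" or "top" or "wrist"; returns a dict with "img" (480x640x3 uint8, blue, green, red), "depth" (480x640 float32, m along the optical axis (not along the pixel's ray), 0 where there is no reading), "mtx" (3x3 intrinsics, pixels), "R" (3x3) and "t" (3): a world point X has camera coordinates R X + t; the wrist camera has in their place "tool_from_camera" (4x4, takes a point from camera to tool coordinates, whose origin is the TCP and whose axes are the flange's). Camera axes: x right, y down, z forward; pixel columns grow to the right and rows downward; lengths in m; the calibration is good to about 2 mm. A picture is of the moment at which its call begins: read the wrist's pose just before it.
- robot.finish_job(): hands the job in, once; it reports no verdict.
The state is a dict: "clock": time; "q": joint angles; "joint_vel": joint speeds; "effort": joint torques, N m; "position": TCP position; "eef_rot": TCP orientation; "force": force on the tool from outside, world axes, zero at the start; "wrist_torque": the same for the moment, N m; "finger_gap": finger opening in m.
Only numpy, scipy, OpenCV 4.12 (cv2) and the standard library are available. Lean on these libraries where they do the work, as an engineer would, in place of code of your own. Each camera call takes 0.05 s, during which the arm holds its last target. There are 200 camera calls.

## Working session

There is one attempt and no reset: what is moved stays moved. The work goes in short steps, Python scripts to look and compute and a tool call to move; the robot and the scene stay as the last step left them, time stands still between calls to the robot, and variables do not carry over. Pictures are saved under pics/ and viewed, about 8 in all and at most 12, crops included, and the job is handed in when it is done.

Besides the shell and the picture viewer there is one more tool, called as name(argument=value, ...) on one line, values as JSON. arm_command: Moves the arm, as the interface text tells. Shift numbers are shares of 10 cm and turn numbers shares of 180 degrees, none past 1 either way. Its arguments: {"type":"object","properties":{"plan":{"type":"array","items":{"type":"array","items":{"type":"number"}}},"grip_force":{"type":"number"}},"required":["plan"]}

```bash
mkdir -p pics; cat > h.py <<'E'
import numpy as np, cv2
from bench import robot
from scipy.spatial.transform import Rotation as Ro
def cloud(c):
    d=c["depth"].astype(float); K=c["mtx"]; v,u=np.mgrid[:480,:640]
    P=np.stack([(u-K[0,2])/K[0,0]*d,(v-K[1,2])/K[1,1]*d,d],-1)
    return (P-c["t"])@c["R"]   # R^T (P-t)
E
python3 - <<'E'
from h import *
s=robot.observe()
for k,v in s.items(): print(k,np.round(v,3))
for n in("scene","top"):
    c=robot.camera(n); cv2.imwrite(f"pics/{n}0.png",c["img"]); np.savez(f"{n}0.npz",**c)
    print(n,c["R"].round(2).tolist(),c["t"].round(3),c["mtx"][0,0])
E
```

```text
clock 0.0
q [ 1.076  0.616 -0.013  1.425  0.008  1.103 -0.04 ]
joint_vel [ 0.    -0.001  0.001  0.    -0.     0.001 -0.001]
effort [ 0.0000e+00 -4.6922e+01  2.5900e-01 -1.7103e+01  1.0000e-02  1.0000e-02
  0.0000e+00]
position [ 0.293 -0.579  0.255]
eef_rot [-3.053e+00 -7.290e-01  1.000e-03]
force [-0.345  0.408  0.346]
wrist_torque [-0.046 -0.02  -0.   ]
finger_gap 0.085
scene [[0.64, 0.76, 0.0], [0.51, -0.43, -0.74], [-0.57, 0.48, -0.67]] [-0.362 -0.214  2.422] 604.8649096143156
top [[-0.02, -1.0, -0.01], [-0.99, 0.02, -0.13], [0.13, 0.0, -0.99]] [0.007 0.566 1.507] 439.2421610067344
```

View pics/top0.png

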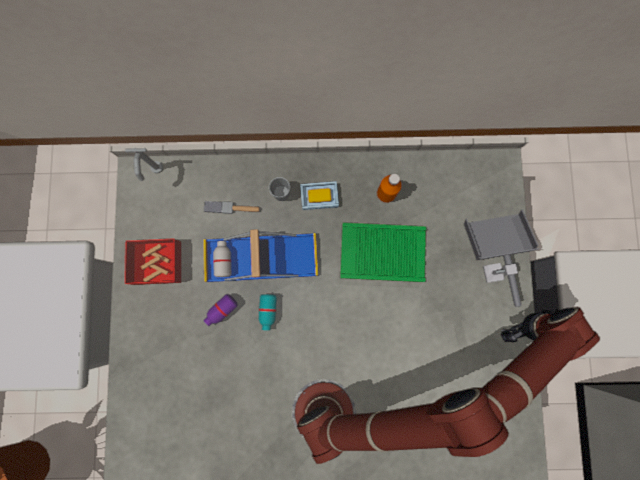

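View pics/scene0.png

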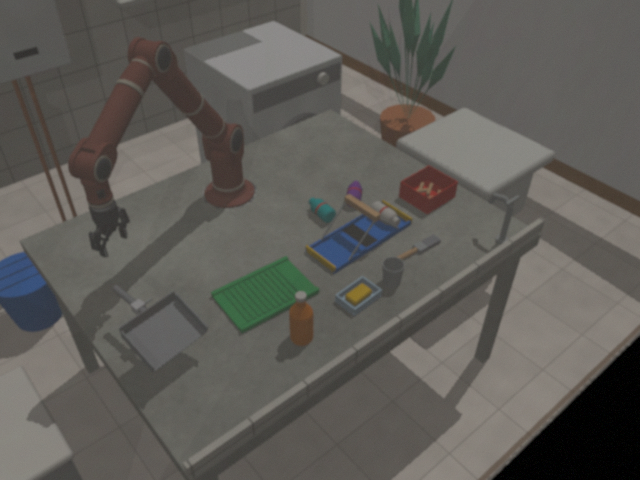

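The top view shows the blue caddy at about (261,257) with yellow ends at (206,258) and (317,254). Its wooden bar is at (255,253), and the white bottle with the red stripe is at (222,258), inside the tray near the left (+y) end. The washboard is at (383,252). The look-alikes are a purple bottle at (220,310) and a turquoise one at (268,311), both outside the tray. The white one in the tray is the one meant.

```bash
python3 - <<'E'
from h import *
c=dict(np.load("top0.npz")); W=cloud(c); img=c["img"]; hsv=cv2.cvtColor(img,cv2.COLOR_BGR2HSV)
H,S,V=[hsv[...,i].astype(int) for i in range(3)]
def ray(u,v,z):
    d=c["R"].T@np.linalg.solve(c["mtx"],[u,v,1.]); o=-c["R"].T@c["t"]; return o+d*(z-o[2])/d[2]
box=np.zeros((480,640),bool); box[225:290,195:330]=1
def rep(n,m,z):
    k,l,st,ce=cv2.connectedComponentsWithStats(m.astype(np.uint8))
    for i in range(1,k):
        if st[i,4]<25: continue
        pts=np.argwhere(l==i)[:,::-1].astype(np.float32); r=cv2.minAreaRect(np.array([ray(u,v,z)[:2]*1000 for u,v in pts],np.float32))
        P=W[l==i]; 
        print(n,st[i],ce[i].round(1),"ray",ray(*ce[i],z).round(4),"rect mm",np.round(r[0],1),np.round(r[1],1),round(r[2],2),"depth med",np.median(P,0).round(4))
rep("yellow",box&(H>18)&(H<35)&(S>150)&(V>90),.03)
rep("blue",box&(H>105)&(H<125)&(S>150),.015)
rep("bar",box&(W[...,2]>.13),.153)
rep("white",box&(S<60)&(V>140),.05)
rep("green",(H>50)&(H<75)&(S>150),.02)
rep("black",box&(V<50)&(S<200),.01)
rep("softener",(H>5)&(H<16)&(S>200)&(np.arange(640)>350)[None]&(np.arange(480)<215)[:,None],.1)
cr=cv2.resize(img[215:335,190:350],None,fx=5,fy=5,interpolation=cv2.INTER_CUBIC); cv2.imwrite("pics/crop1.png",cr)
E
```

```text
yellow [314 233   4  42  75] [315.7 254.1] ray [0.5416 0.0152 0.03  ] rect mm [544.2  15.2] [146.1   6.1] 2.14 depth med [0.5452 0.0149 0.0263]
yellow [204 239   3  43  94] [204.8 260.8] ray [0.5256 0.4064 0.03  ] rect mm [529.1 405.8] [149.1   7.1] 0.91 depth med [0.5196 0.4073 0.0274]
blue [ 259  234   56   43 1720] [291.7 254.7] ray [0.5431 0.1009 0.015 ] rect mm [539.9 119.2] [150.6 192.1] 1.72 depth med [0.5434 0.0997 0.0068]
blue [207 237  44  45 795] [234.3 257.3] ray [0.5377 0.3053 0.015 ] rect mm [532.7 325.6] [148.5 151.3] 2.44 depth med [0.5393 0.2896 0.0075]
blue [238 277  44   3  54] [258.9 277.8] ray [0.463  0.2179 0.015 ] rect mm [463.4 215.7] [  4.6 152.3] 2.22 depth med [0.4625 0.2129 0.0184]
bar [250 229  12  48 422] [254.4 252.7] ray [0.5357 0.2123 0.153 ] rect mm [537.  210.4] [155.7  32.5] 2.58 depth med [0.5368 0.213  0.1516]
white [213 241  13  19 172] [219.2 251.2] ray [0.5563 0.3513 0.05  ] rect mm [560.9 352. ] [62.9 41.9] 0.75 depth med [0.5519 0.3487 0.0604]
white [195 256   8   9  28] [198.1 259.3] ray [0.5294 0.4245 0.05  ] rect mm [525.8 424.7] [29.1 21.3] 16.68 depth med [5.365e-01 4.377e-01 4.000e-04]
white [214 262  13  14 168] [219.6 268.6] ray [0.4955 0.3493 0.05  ] rect mm [495.8 347.8] [46.3 41.6] 0.74 depth med [0.4939 0.3461 0.0611]
green [ 341  223   85   59 4570] [383. 252.] ray [ 0.5453 -0.2239  0.02  ] rect mm [ 547.  -223.7] [294.9 197.5] 86.04 depth med [ 0.5449 -0.2237  0.0169]
softener [378 176  23  26 366] [387.7 190.1] ray [ 0.7495 -0.2371  0.1   ] rect mm [ 750.7 -238.2] [67.5 86.8] 61.25 depth med [ 0.7448 -0.2318  0.1233]
```

View pics/crop1.png

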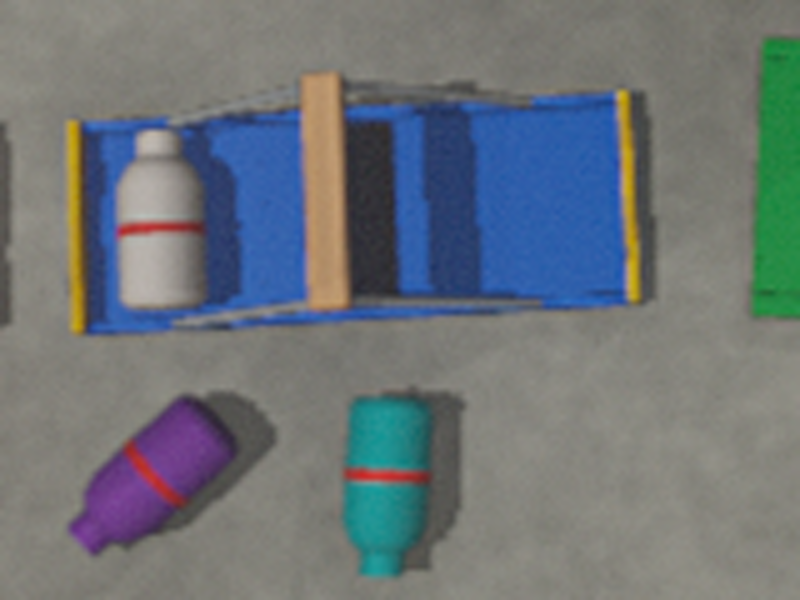

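The crop confirms it: the white bottle with the red stripe lies in the tray's +y end, and the purple and turquoise ones lie outside. The measurements agree. The midpoint of the yellow ends is (0.537, 0.2105), the bar centre is (0.537, 0.2105) with its top at z≈0.152, and the yaw is about +2.2°. The washboard centre is (0.547, -0.224), measuring 295×198 mm. I'll set out for above the bar.

arm_command(plan=[[0, 0, 0.137, 0.81, -0.26, -0.3, 1], [0, 0, 0.137, 0.81, -0.26, -0.3, 1], [0, 0, 0.137, 0.81, -0.26, -0.3, 1], [0, 0, 0.137, 0.81, -0.26, -0.3, 1], [0, 0, 0.137, 0.81, -0.26, -0.3, 1]])

```text
clock: 0.52
position: [0.3555, -0.5188, 0.2862]
eef_rot: [-3.14, -0.064, 0.0]
force: [-1.3, -1.1, 0.6]
finger_gap: 0.0853
```

arm_command(plan=[[0, 0, 0, 0.5, -1, 0, 1], [0, 0, 0, 0.5, -1, 0, 1], [0, 0, 0, 0.5, -1, 0, 1], [0, 0, 0, 0.5, -1, 0, 1]])

```text
clock: 0.85
position: [0.4046, -0.4108, 0.2858]
eef_rot: [-3.134, -0.08, -0.004]
force: [1.0, 0.2, 0.7]
finger_gap: 0.0851
```

arm_command(plan=[[0, 0, 0, 0.5, -1, 0, 1], [0, 0, 0, 0.5, -1, 0, 1], [0, 0, 0, 0.5, -1, 0, 1], [0, 0, 0, 0.5, -1, 0, 1]])

```text
clock: 1.18
position: [0.45, -0.309, 0.2858]
eef_rot: [-3.134, -0.08, -0.002]
force: [0.4, 0.1, 0.2]
finger_gap: 0.0852
```

arm_command(plan=[[0, 0, 0, 0.5, -1, 0, 1], [0, 0, 0, 0.5, -1, 0, 1], [0, 0, 0, 0.5, -1, 0, 1], [0, 0, 0, 0.5, -1, 0, 1]])

```text
clock: 1.52
position: [0.4956, -0.2072, 0.2858]
eef_rot: [-3.135, -0.08, -0.002]
force: [0.3, -0.1, 0.5]
finger_gap: 0.0852
```

arm_command(plan=[[0, 0, 0, 0.15, -1, 0, 1], [0, 0, 0, 0.15, -1, 0, 1], [0, 0, 0, 0.15, -1, 0, 1], [0, 0, 0, 0.15, -1, 0, 1]])

```text
clock: 1.85
position: [0.5042, -0.1089, 0.2859]
eef_rot: [-3.137, -0.076, 0.001]
force: [0.4, -0.1, -1.1]
finger_gap: 0.0852
```

arm_command(plan=[[0, 0, 0, 0.15, -1, 0, 1], [0, 0, 0, 0.15, -1, 0, 1], [0, 0, 0, 0.15, -1, 0, 1], [0, 0, 0, 0.15, -1, 0, 1]])

```text
clock: 2.18
position: [0.5153, -0.0094, 0.286]
eef_rot: [-3.138, -0.073, 0.0]
force: [-1.1, 0.3, 0.8]
finger_gap: 0.0853
```

arm_command(plan=[[0, 0, 0, 0.15, -1, 0, 1], [0, 0, 0, 0.15, -1, 0, 1], [0, 0, 0, 0.15, -1, 0, 1], [0, 0, 0, 0.15, -1, 0, 1]])

```text
clock: 2.52
position: [0.5264, 0.0905, 0.2859]
eef_rot: [-3.138, -0.071, 0.0]
force: [0.6, 0.2, 0.1]
finger_gap: 0.0853
```

arm_command(plan=[[0, 0, 0, 0.1, -1, 0, 1], [0, 0, 0, 0.1, -1, 0, 1], [0, 0, 0, 0.1, -1, 0, 1], [0, 0, 0, 0.1, -1, 0, 1], [0, 0, 0, 0.1, -1, 0, 1], [0, 0, 0, 0.1, -1, 0, 1]])

```text
clock: 3.02
position: [0.5331, 0.1831, 0.286]
eef_rot: [3.138, 0.053, -0.0]
force: [0.5, -0.5, -0.6]
finger_gap: 0.0854
```

```bash
cat > wr.py <<'E'
from h import *
def wcloud(s,c):
    d=c["depth"].astype(float);K=c["mtx"];v,u=np.mgrid[:480,:640]
    P=np.stack([(u-K[0,2])/K[0,0]*d,(v-K[1,2])/K[1,1]*d,d],-1); T=c["tool_from_camera"]
    P=P@T[:3,:3].T+T[:3,3]
    return P, P@Ro.from_rotvec(s["eef_rot"]).as_matrix().T+s["position"]
E
python3 - <<'E'
from wr import *
s=robot.observe(); c=robot.camera("wrist"); T,W=wcloud(s,c); cv2.imwrite("pics/w1.png",c["img"])
print(s["position"],s["eef_rot"],s["q"].round(2) if hasattr(s["q"],"round") else s["q"])
m=(c["depth"]>0)&(abs(W[...,2]-.153)<.006)&(abs(W[...,0]-.537)<.12)&(abs(W[...,1]-.21)<.06)
r=cv2.minAreaRect((W[m][:,:2]*1000).astype(np.float32)); print(m.sum(),r,np.median(W[m],0))
r=cv2.minAreaRect((T[m][:,:2]*1000).astype(np.float32)); print("tool",r,np.median(T[m],0))
E
```

```text
[0.53312191 0.18306558 0.28600498] [ 3.13787428e+00  5.27464888e-02 -2.37615733e-04] [-0.35  0.45 -0.03  1.64  0.02  1.06 -1.93]
7980 ((535.2349853515625, 213.6531524658203), (154.61341857910156, 26.169811248779297), 1.9947121143341064) [0.54621478 0.21352207 0.15252699]
tool ((3.1679763793945312, -30.948028564453125), (26.16668701171875, 154.613525390625), 89.93175506591797) [ 0.01405845 -0.03055185  0.13337702]
```

View pics/w1.png

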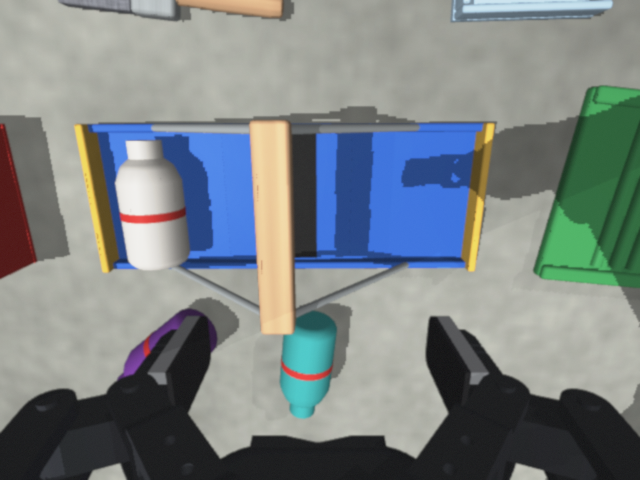

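The wrist view shows the bar at (272,225) with the tray below and the bottle at (152,205), near the +y yellow end. Tool yaw agrees with the bar to 0.1°. The remaining offset is tool x +3 mm, y −31 mm, then 140 mm down.

arm_command(plan=[[0, 0, 0, 0.03, -0.31, 0.2, 1], [0, 0, 0, 0.03, -0.31, 0.4, 1], [0, 0, 0, 0.03, -0.31, 0.6, 1], [0, 0, 0, 0.03, -0.31, 0.7, 1], [0, 0, 0, 0.03, -0.31, 0.7, 1]])

```text
clock: 3.48
position: [0.5332, 0.2153, 0.214]
eef_rot: [3.138, 0.055, -0.008]
force: [-0.4, -0.6, 0.6]
finger_gap: 0.0854
```

arm_command(plan=[[0, 0, 0, 0, 0, 0.2, 1], [0, 0, 0, 0, 0, 0.4, 1], [0, 0, 0, 0, 0, 0.55, 1], [0, 0, 0, 0, 0, 0.65, 1], [0, 0, 0, 0, 0, 0.71, 1], [0, 0, 0, 0, 0, 0.71, 1], [0, 0, 0, 0, 0, 0.71, 1]])

```text
clock: 4.07
position: [0.5347, 0.2182, 0.1461]
eef_rot: [-3.141, -0.059, -0.002]
force: [0.5, -0.5, 0.3]
finger_gap: 0.0855
```

```bash
cat > bt.py <<'E'
from h import *
# bottle & yellow ends from the top camera; prints caddy-frame y of bottle, tray pitch
def look(save=None):
    c=robot.camera("top"); W=cloud(c); hsv=cv2.cvtColor(c["img"],cv2.COLOR_BGR2HSV); H,S,V=[hsv[...,i].astype(int) for i in range(3)]
    if save: cv2.imwrite(save,c["img"])
    s=robot.observe(); p=np.array(s["position"])
    near=(abs(W[...,0]-p[0])<.11)&(abs(W[...,1]-p[1])<.235)&(W[...,2]<p[2]-.045)&(c["depth"]>0)
    m=near&(H>18)&(H<35)&(S>140)&(V>80); R=Ro.from_rotvec(s["eef_rot"]).as_matrix()
    a=np.median(W[m&(W[...,1]>p[1])],0); b=np.median(W[m&(W[...,1]<p[1])],0)
    ey=(a-b)/np.linalg.norm(a-b); o=(a+b)/2
    w=near&(S<70)&(V>110)&(W[...,2]>o[2]+.005); B=W[w]
    yc=(B-o)@ey
    print(f"t {s['clock']:.2f} tcp {p.round(4)} tilt_ends {np.degrees(np.arcsin(ey[2])):.2f} tool_tilt {np.degrees(np.arcsin(-R[2,1])):.2f} L {np.linalg.norm(a-b):.3f} mid {o.round(4)} bottle n {len(B)} y med {np.median(yc)*1e3:.1f} range {np.percentile(yc,[3,97])*1e3} gap {s['finger_gap']:.4f} F {np.round(s['force'],1)} Tq {np.round(s['wrist_torque'],2)}")
E
python3 -c "
from bt import *
look()"
```

```text
t 4.12 tcp [0.5348 0.2185 0.1465] tilt_ends 0.06 tool_tilt 0.04 L 0.393 mid [0.5286 0.2112 0.027 ] bottle n 303 y med 136.8 range [-78.26957376 159.28331739] gap 0.0857 F [0.6 0.4 0.5] Tq [ 0.05 -0.03 -0.01]
```

The TCP sits about 6 mm past the bar in y, so I'll correct that and then close.

arm_command(plan=[[0, 0, 0, 0, 0.03, 0, 1], [0, 0, 0, 0, 0.06, 0, 1], [0, 0, 0, 0, 0.06, 0, 1], [0, 0, 0, 0, 0.06, 0, 1]])

```text
clock: 4.45
position: [0.5344, 0.212, 0.1458]
eef_rot: [-3.141, -0.059, -0.001]
force: [-0.2, -0.1, 0.2]
finger_gap: 0.0856
```

arm_command(grip_force=100, plan=[[0, 0, 0, 0, 0, 0, 0.6], [0, 0, 0, 0, 0, 0, 0.3], [0, 0, 0, 0, 0, 0, 0.1], [0, 0, 0, 0, 0, 0, 0], [0, 0, 0, 0, 0, 0, -0.1], [0, 0, 0, 0, 0, 0, -0.2], [0, 0, 0, 0, 0, 0, -0.3], [0, 0, 0, 0, 0, 0, -0.4], [0, 0, 0, 0, 0, 0, -0.5], [0, 0, 0, 0, 0, 0, -0.7], [0, 0, 0, 0, 0, 0, -1], [0, 0, 0, 0, 0, 0, -1], [0, 0, 0, 0, 0, 0, -1], [0, 0, 0, 0, 0, 0, -1]])

```text
clock: 5.62
position: [0.5342, 0.2134, 0.1458]
eef_rot: [-3.139, -0.061, -0.001]
force: [-1.4, 4.1, 5.0]
finger_gap: 0.0247
```

```bash
python3 -c "
from bt import *
look()"
```

```text
t 5.67 tcp [0.5342 0.2134 0.1458] tilt_ends -0.22 tool_tilt 0.08 L 0.392 mid [0.5333 0.2108 0.0277] bottle n 345 y med 135.1 range [-63.8183238  157.46483293] gap 0.0248 F [-1.6  2.4  5.4] Tq [ 0.67  0.27 -0.12]
```

arm_command(plan=[[0, 0, 0, 0, 0, -0.02, -1], [0, 0, 0, 0, 0, -0.05, -1], [0, 0, 0, 0, 0, -0.09, -1], [0, 0, 0, 0, 0, -0.13, -1], [0, 0, 0, 0, 0, -0.17, -1], [0, 0, 0, 0, 0, -0.2, -1]])

```text
clock: 6.17
position: [0.534, 0.2118, 0.1653]
eef_rot: [3.14, 0.06, -0.001]
force: [0.2, 0.2, -7.7]
finger_gap: 0.0249
```

```bash
python3 -c "
from bt import *
look('pics/t2.png')"
```

```text
t 6.22 tcp [0.5344 0.2121 0.1661] tilt_ends -0.14 tool_tilt -0.01 L 0.391 mid [0.5381 0.209  0.0461] bottle n 379 y med 134.5 range [-91.05083092 160.06692356] gap 0.0244 F [ 0.6  0.8 -6.6] Tq [-0.31 -0.11 -0.  ]
```

arm_command(plan=[[0, 0, 0, 0, 0, -0.02, -1], [0, 0, 0, 0, 0, -0.06, -1], [0, 0, 0, 0, 0, -0.12, -1], [0, 0, 0, 0, 0, -0.19, -1], [0, 0, 0, 0, 0, -0.26, -1], [0, 0, 0, 0, 0, -0.33, -1], [0, 0, 0, 0, 0, -0.4, -1], [0, 0, 0, 0, 0, -0.47, -1], [0, 0, 0, 0, 0, -0.54, -1], [0, 0, 0, 0, 0, -0.61, -1], [0, 0, 0, 0, 0, -0.68, -1], [0, 0, 0, 0, 0, -0.75, -1], [0, 0, 0, 0, 0, -0.82, -1], [0, 0, 0, 0, 0, -0.88, -1], [0, 0, 0, 0, 0, -0.93, -1], [0, 0, 0, 0, 0, -0.97, -1], [0, 0, 0, 0, 0, -0.99, -1], [0, 0, 0, 0, 0, -0.99, -1]])

```text
clock: 7.72
position: [0.5344, 0.2125, 0.2648]
eef_rot: [-3.141, -0.06, -0.001]
force: [0.6, -0.1, -7.6]
finger_gap: 0.0249
```

```bash
python3 - <<'E'
import re
t=open('bt.py').read()
t=t.replace("W[...,2]>o[2]+.005); B=W[w]","W[...,2]>o[2]+.005)&(W[...,2]<o[2]+.06)\n    k,l,st,_=cv2.connectedComponentsWithStats(cv2.morphologyEx(w.astype(np.uint8),cv2.MORPH_OPEN,np.ones((5,5),np.uint8))); w=(l>0); B=W[w]")
open('bt.py','w').write(t)
from bt import *
look('pics/t3.png')
E
```

```text
t 7.77 tcp [0.5342 0.2124 0.2644] tilt_ends -0.38 tool_tilt 0.00 L 0.392 mid [0.5388 0.2102 0.1469] bottle n 308 y med 138.5 range [115.27876834 161.64612635] gap 0.0247 F [-0.2 -0.5 -8. ] Tq [-0.34 -0.01 -0.  ]
```

arm_command(plan=[[0.001, 0, 0, 0, 0.005, 0, -1], [0.002, 0, 0, 0, 0.015, 0, -1], [0.002, 0, 0, 0, 0.03, 0, -1], [0.002, 0, 0, 0, 0.05, 0, -1], [0.002, 0, 0, 0, 0.075, 0, -1], [0.002, 0, 0, 0, 0.105, 0, -1], [0.002, 0, 0, 0, 0.14, 0, -1], [0.002, 0, 0, 0, 0.18, 0, -1], [0.002, 0, 0, 0, 0.225, 0, -1], [0.002, 0, 0, 0, 0.275, 0, -1], [0.002, 0, 0, 0, 0.325, 0, -1], [0.002, 0, 0, 0, 0.375, 0, -1], [0.002, 0, 0, 0, 0.425, 0, -1], [0.002, 0, 0, 0, 0.475, 0, -1], [0.002, 0, 0, 0, 0.525, 0, -1], [0.002, 0, 0, 0, 0.575, 0, -1], [0.002, 0, 0, 0, 0.625, 0, -1], [0.002, 0, 0, 0, 0.675, 0, -1], [0.002, 0, 0, 0, 0.725, 0, -1], [0.002, 0, 0, 0, 0.775, 0, -1]])

```text
clock: 9.43
position: [0.5372, 0.1345, 0.2644]
eef_rot: [-3.135, -0.06, 0.0]
force: [0.4, 0.1, -7.5]
finger_gap: 0.0245
```

arm_command(plan=[[0, 0, 0, 0, 0.05, 0, -1], [0, 0, 0, 0, 0.1, 0, -1], [0, 0, 0, 0, 0.15, 0, -1], [0, 0, 0, 0, 0.2, 0, -1], [0, 0, 0, 0, 0.25, 0, -1], [0, 0, 0, 0, 0.3, 0, -1], [0, 0, 0, 0, 0.35, 0, -1], [0, 0, 0, 0, 0.4, 0, -1], [0, 0, 0, -0.01, 0.45, 0, -1], [0, 0, 0, -0.01, 0.5, 0, -1], [0, 0, 0, -0.01, 0.55, 0, -1], [0, 0, 0, -0.01, 0.6, 0, -1], [0, 0, 0, -0.01, 0.65, 0, -1], [0, 0, 0, -0.02, 0.7, 0, -1], [0, 0, 0, -0.02, 0.75, 0, -1], [0, 0, 0, -0.02, 0.8, 0, -1], [0, 0, 0, -0.02, 0.85, 0, -1], [0, 0, 0, -0.02, 0.9, 0, -1], [0, 0, 0, -0.02, 0.95, 0, -1], [0, 0, 0, -0.02, 1, 0, -1]])

```text
clock: 11.1
position: [0.5391, 0.0345, 0.2637]
eef_rot: [-3.135, -0.06, 0.0]
force: [-0.1, 0.1, -8.0]
finger_gap: 0.0248
```

arm_command(plan=[[0, 0, 0, 0, 0.05, 0, -1], [0, 0, 0, 0, 0.1, 0, -1], [0, 0, 0, 0, 0.15, 0, -1], [0, 0, 0, 0, 0.2, 0, -1], [0, 0, 0, 0, 0.25, 0, -1], [0, 0, 0, 0, 0.3, 0, -1], [0, 0, 0, 0, 0.35, 0, -1], [0, 0, 0, 0, 0.4, 0, -1], [0, 0, 0, -0.01, 0.45, 0, -1], [0, 0, 0, -0.01, 0.5, 0, -1], [0, 0, 0, -0.01, 0.55, 0, -1], [0, 0, 0, -0.01, 0.6, 0, -1], [0, 0, 0, -0.01, 0.65, 0, -1], [0, 0, 0, -0.02, 0.7, 0, -1], [0, 0, 0, -0.02, 0.75, 0, -1], [0, 0, 0, -0.02, 0.8, 0, -1], [0, 0, 0, -0.02, 0.85, 0, -1], [0, 0, 0, -0.02, 0.9, 0, -1], [0, 0, 0, -0.02, 0.95, 0, -1], [0, 0, 0, -0.02, 1, 0, -1]])

```text
clock: 12.77
position: [0.5409, -0.0655, 0.2631]
eef_rot: [-3.135, -0.06, 0.0]
force: [-0.4, 0.0, -8.4]
finger_gap: 0.0246
```

arm_command(plan=[[0, 0, 0, 0, 0.05, 0, -1], [0, 0, 0, 0, 0.1, 0, -1], [0, 0, 0, 0, 0.15, 0, -1], [0, 0, 0, 0, 0.2, 0, -1], [0, 0, 0, 0, 0.25, 0, -1], [0, 0, 0, 0, 0.3, 0, -1], [0, 0, 0, 0, 0.35, 0, -1], [0, 0, 0, 0, 0.4, 0, -1], [0, 0, 0, -0.01, 0.45, 0, -1], [0, 0, 0, -0.01, 0.5, 0, -1], [0, 0, 0, -0.01, 0.55, 0, -1], [0, 0, 0, -0.01, 0.6, 0, -1], [0, 0, 0, -0.01, 0.65, 0, -1], [0, 0, 0, -0.02, 0.7, 0, -1], [0, 0, 0, -0.02, 0.75, 0, -1], [0, 0, 0, -0.02, 0.8, 0, -1], [0, 0, 0, -0.02, 0.85, 0, -1], [0, 0, 0, -0.02, 0.9, 0, -1], [0, 0, 0, -0.02, 0.95, 0, -1], [0, 0, 0, -0.02, 1, 0, -1]])

```text
clock: 14.43
position: [0.5427, -0.1655, 0.2624]
eef_rot: [-3.135, -0.06, 0.0]
force: [0.8, 0.5, -7.0]
finger_gap: 0.0245
```

arm_command(plan=[[0, 0, 0, 0, 0.05, 0, -1], [0, 0, 0, 0, 0.1, 0, -1], [0, 0, 0, 0, 0.15, 0, -1], [0, 0, 0, 0, 0.2, 0, -1], [0, 0, 0, 0, 0.25, 0, -1], [0, 0, 0, 0, 0.3, 0, -1], [0, 0, 0, 0, 0.35, 0, -1], [0, 0, 0, 0, 0.395, 0, -1], [0, 0, 0, 0, 0.435, 0, -1], [0, 0, 0, 0, 0.47, 0, -1], [0, 0, 0, 0, 0.5, 0, -1], [0, 0, 0, 0, 0.525, 0, -1], [0, 0, 0, 0, 0.545, 0, -1], [0, 0, 0, 0, 0.56, 0, -1], [0, 0, 0, 0, 0.57, 0, -1], [0, 0, 0, 0, 0.575, 0, -1], [0, 0, 0, 0, 0.575, 0, -1]])

```text
clock: 15.85
position: [0.5449, -0.2225, 0.2621]
eef_rot: [-3.135, -0.06, 0.0]
force: [0.3, 0.4, -7.3]
finger_gap: 0.0245
```

```bash
python3 - <<'E'
from bt import *
look('pics/t4.png');look()
E
```

```text
t 15.90 tcp [ 0.5449 -0.2223  0.2621] tilt_ends 0.01 tool_tilt 0.37 L 0.391 mid [ 0.5464 -0.2222  0.1452] bottle n 496 y med 135.4 range [110.02909819 161.12266968] gap 0.0244 F [ 0.5  0.3 -7. ] Tq [-0.39 -0.01 -0.02]
t 15.95 tcp [ 0.5449 -0.2222  0.2621] tilt_ends 0.02 tool_tilt 0.38 L 0.391 mid [ 0.5465 -0.2221  0.1458] bottle n 552 y med 136.0 range [109.08026538 161.48637129] gap 0.0246 F [-0.1 -0.8 -8.1] Tq [-0.35 -0.02  0.02]
```

View pics/t4.png

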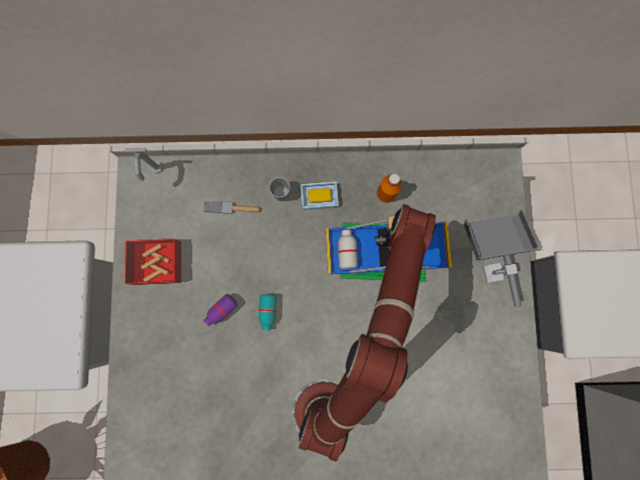

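The picture shows the caddy (centre about (388,247)) over the green board, with the bottle at (347,250) near the +y end. The tray reads level to 0.02°. Next I'll check a bottle locator on all three cameras and simulate the tilt.

```bash
cat > lk.py <<'E'
from wr import *
from scipy.optimize import least_squares
SAG=.0065/.136
def floor(y):
    a=abs(y); return np.interp(a,[.022,.066,.110],[.0097,.0097-.00123,.006])
def look(cams=("scene","wrist","top"),save=""):
    ys=[]
    for n in cams:
        s=robot.observe(); c=robot.camera(n)
        W=wcloud(s,c)[1] if n=="wrist" else cloud(c)
        if save: cv2.imwrite(f"pics/{save}_{n}.png",c["img"])
        R=Ro.from_rotvec(s["eef_rot"]).as_matrix(); th=np.arcsin(-R[2,1])
        C=np.stack([R[:,0],-R[:,1],-R[:,2]],1)
        hsv=cv2.cvtColor(c["img"],cv2.COLOR_BGR2HSV); S,V=hsv[...,1].astype(int),hsv[...,2].astype(int)
        P=(W-np.array(s["position"]))@C+[0,0,.146]
        g=(V>np.where(n=="scene",85,110))&(S<70)&(c["depth"]>0)&(abs(P[...,0])<.05)&(abs(P[...,1])<.185)&(P[...,2]>.022)&(P[...,2]<.08)
        g=cv2.morphologyEx(g.astype(np.uint8),cv2.MORPH_OPEN,np.ones((3,3),np.uint8))>0
        B=P[g]
        if len(B)<20: print(n,"few",len(B)); continue
        f=lambda p: np.hypot(B[:,1]-p[0],B[:,2]-p[1])-.030
        r=least_squares(f,[np.median(B[:,1]),.038],loss="soft_l1",f_scale=.002)
        print(f"{n:6s} t {s['clock']:.3f} tool_tilt {np.degrees(th):.2f} tray_est {np.degrees(th-SAG*r.x[0]):.2f} n {len(B)} y {r.x[0]*1e3:.1f} z {r.x[1]*1e3:.1f} rms {np.sqrt(np.mean(f(r.x)**2))*1e3:.1f} tcp {np.round(s['position'],4)} Tqx {s['wrist_torque'][0]:.2f}")
E
cat > sim.py <<'E'
import numpy as np
from lk import SAG
def slope(y):
    a=abs(y); k=0 if a<.022 else .028 if a<.066 else .056 if a<.110 else 0
    return k*np.sign(y)   # floor falls outward -> pushes outward
def sim(cmd,y,v=0,th=0,off=0.0,g=6.5,rr=.017,lag=.06):
    # cmd: tool tilt (deg) at end of each row; returns row-wise y,v ; +tilt drives -y
    out=[];dt=1/480;t0=th;x=np.radians(th)
    for c in cmd:
        for k in range(40):
            ref=np.radians(t0+(c-t0)*(k+1)/40); x+=(ref-x)*dt/lag
            s=-(x-SAG*y+off)+slope(y)
            if abs(v)<1e-3 and abs(s)<rr: v=0
            else:
                a=g*s-g*rr*np.sign(v if v else s); v2=v+a*dt
                v=0 if v and v2*v<0 and abs(s)<rr else v2
            y+=v*dt
        t0=c; out.append((round(y*1e3,1),round(v*1e3,1)))
    return out
E
python3 - <<'E'
from lk import *; look(save="a")
from sim import *
up=[1.2,2.4,3.4,4.2,4.8]
for pk in (5.0,5.4,5.8):
  for n in (2,4,6,8,10):
    for off in(-.004,0,.004):
      o=sim(up+[pk]*n+[pk-1.5,pk-3,pk-4.2,0]+[0]*15,.136,0,.37,off); print(pk,n,off,o[4+n],o[8+n],o[-1],"min",min(q[0] for q in o))
E
```

```text
scene few 0
wrist  t 16.000 tool_tilt 0.38 tray_est 0.01 n 14046 y 134.2 z 34.5 rms 3.8 tcp [ 0.5449 -0.2222  0.2621] Tqx -0.39
top    t 16.050 tool_tilt 0.37 tray_est 0.01 n 445 y 134.5 z 34.4 rms 3.7 tcp [ 0.5449 -0.2222  0.2621] Tqx -0.38
5.0 2 -0.004 (np.float64(119.8), np.float64(-104.3)) (np.float64(82.3), np.float64(-68.4)) (np.float64(193.5), np.float64(117.5)) min 77.7
5.0 2 0 (np.float64(117.3), np.float64(-115.7)) (np.float64(76.9), np.float64(-79.8)) (np.float64(181.4), np.float64(114.1)) min 70.1
5.0 2 0.004 (np.float64(114.6), np.float64(-127.6)) (np.float64(71.1), np.float64(-92.5)) (np.float64(109.2), np.float64(151.3)) min 58.7
5.0 4 -0.004 (np.float64(98.2), np.float64(-139.0)) (np.float64(56.8), np.float64(-91.9)) (np.float64(106.4), np.float64(172.6)) min 43.5
5.0 4 0 (np.float64(94.3), np.float64(-146.6)) (np.float64(47.8), np.float64(-117.8)) (np.float64(52.7), np.float64(69.5)) min 23.7
5.0 4 0.004 (np.float64(90.2), np.float64(-154.7)) (np.float64(38.3), np.float64(-142.4)) (np.float64(-90.2), np.float64(-171.0)) min -90.2
5.0 6 -0.004 (np.float64(74.5), np.fl
[... 4767 characters left out ...]
64(24.4), np.float64(-254.6)) (np.float64(-85.6), np.float64(-399.4)) (np.float64(-595.7), np.float64(-422.3)) min -595.7
5.8 8 0.004 (np.float64(14.7), np.float64(-282.3)) (np.float64(-108.9), np.float64(-455.5)) (np.float64(-695.2), np.float64(-512.2)) min -695.2
5.8 10 -0.004 (np.float64(-11.4), np.float64(-309.7)) (np.float64(-146.7), np.float64(-471.1)) (np.float64(-719.3), np.float64(-475.4)) min -719.3
5.8 10 0 (np.float64(-25.4), np.float64(-345.5)) (np.float64(-176.2), np.float64(-513.6)) (np.float64(-834.9), np.float64(-576.2)) min -834.9
5.8 10 0.004 (np.float64(-40.6), np.float64(-387.5)) (np.float64(-206.6), np.float64(-557.3)) (np.float64(-953.3), np.float64(-678.9)) min -953.3
```

Open-loop tilting is too sensitive, so I'll climb in stages. Tray tilts near each ramp's neutral angle (2.75°, then 1.6°) let the rolling friction hold the bottle on each ramp before the next step. Stage 1 adds about 2.5° of tilt, pivoting about the tray.

arm_command(plan=[[0.002, 0, 0, 0, 0.008, 0, -1], [0.004, 0, 0, 0, 0.016, 0, -1], [0.006, 0, 0, 0, 0.026, 0, -1], [0.008, 0, 0, 0, 0.035, 0, -1], [0.01, 0, 0, 0, 0.044, 0, -1], [0.012, 0, 0, 0, 0.053, 0, -1], [0.014, 0, 0, 0, 0.061, 0, -1], [0.014, 0, 0, 0, 0.061, 0, -1], [0.014, 0, 0, 0, 0.061, 0, -1], [0.014, 0, 0, 0, 0.061, 0, -1], [0.014, 0, 0, 0, 0.061, 0, -1], [0.014, 0, 0, 0, 0.061, 0, -1]])

```text
clock: 17.1
position: [0.5452, -0.2283, 0.262]
eef_rot: [-3.091, -0.06, 0.001]
force: [-0.2, -0.7, -8.0]
finger_gap: 0.0249
```

```bash
python3 - <<'E'
from lk import *
look(("wrist","top","wrist"))
E
```

```text
wrist  t 17.100 tool_tilt 2.89 tray_est 2.64 n 14126 y 93.0 z 35.6 rms 3.8 tcp [ 0.5452 -0.2283  0.262 ] Tqx -0.43
top    t 17.150 tool_tilt 2.89 tray_est 2.65 n 453 y 90.3 z 36.3 rms 3.8 tcp [ 0.5452 -0.2284  0.262 ] Tqx -0.41
wrist  t 17.200 tool_tilt 2.89 tray_est 2.65 n 14144 y 88.0 z 35.9 rms 3.8 tcp [ 0.5452 -0.2284  0.2621] Tqx -0.39
```

arm_command(plan=[[0, 0, 0, 0, 0, 0, -1], [0, 0, 0, 0, 0, 0, -1], [0, 0, 0, 0, 0, 0, -1], [0, 0, 0, 0, 0, 0, -1]])

```text
clock: 17.58
position: [0.5451, -0.2285, 0.2621]
eef_rot: [-3.091, -0.059, 0.002]
force: [0.2, 0.3, -8.5]
finger_gap: 0.0244
```

```bash
python3 - <<'E'
from lk import *
look(("wrist","top","wrist"))
from sim import *
for y0 in (.074,.080,.086):
  for d in (1.8,2.2):
    for off in (-.003,.003):
      seq=[2.89+d*k/4 for k in (1,2,3,4)]+[2.89+d]*5+[3.5,2.5,1.7]+[1.7]*6
      print(y0,d,off,[tuple(map(float,q)) for q in sim(seq,y0,0,2.89,off)[5::2]])
E
```

```text
wrist  t 17.583 tool_tilt 2.89 tray_est 2.66 n 14150 y 82.2 z 36.2 rms 3.8 tcp [ 0.5451 -0.2285  0.2621] Tqx -0.39
top    t 17.633 tool_tilt 2.89 tray_est 2.66 n 450 y 82.3 z 36.4 rms 3.8 tcp [ 0.5451 -0.2285  0.262 ] Tqx -0.39
wrist  t 17.683 tool_tilt 2.88 tray_est 2.66 n 14109 y 82.2 z 36.2 rms 3.8 tcp [ 0.5452 -0.2286  0.262 ] Tqx -0.42
0.074 1.8 -0.003 [(74.0, -1.0), (73.6, -3.4), (72.9, -3.9), (72.8, 0.6), (73.9, 14.1), (77.7, 31.2), (84.3, 48.7)]
0.074 1.8 0.003 [(73.4, -7.4), (71.4, -16.4), (68.0, -23.5), (64.7, -17.6), (62.7, -4.6), (62.6, 0.0), (62.6, 0.0)]
0.074 2.2 -0.003 [(73.4, -7.9), (71.2, -18.0), (67.4, -25.5), (63.7, -20.5), (61.7, -1.1), (61.7, 0.0), (61.7, 0.0)]
0.074 2.2 0.003 [(72.5, -16.4), (68.3, -33.0), (60.5, -65.9), (47.9, -79.0), (35.6, -67.2), (25.6, -52.5), (17.3, -54.7)]
0.08 1.8 -0.003 [(80.0, -0.8), (79.7, -2.9), (79.0, -3.1), (79.0, 0.7), (80.1, 14.5), (84.0, 31.9), (90.8, 49.8)]
0.08 1.8 0.003 [(79.5, -7.0), (77.6, -15.7), (74.2, -22.5), (71.6, -3.0), (72.1, 7.1), (74.2, 17.6), (78.0, 28.3)]
0.08 2.2 -0.003 [(79.4, -7.6), (77.3, -17.3), (73.7, -24.5), (71.2, 0.1), (72.2, 13.5), (75.8, 30.5), (82.4, 47.9)]
0.08 2.2 0.003 [(78.5, -16.0), (74.5, -32.3), (67.8, -46.2), (59.5, -51.6), (51.9, -39.1), (46.7, -23.4), (44.1, -7.7)]
0.086 1.8 -0.003 [(86.0, -0.6), (85.7, -2.4), (85.2, -2.2), (85.2, 0.7), (86.4, 14.9), (90.4, 32.6), (97.3, 50.8)]
0.086 1.8 0.003 [(85.5, -6.7), (83.7, -15.0), (80.5, -21.5), (78.1, -1.7), (78.6, 7.4), (80.7, 18.2), (84.7, 29.3)]
0.086 2.2 -0.003 [(85.5, -7.2), (83.5, -16.6), (79.9, -23.5), (77.6, 0.5), (78.7, 14.2), (82.5, 31.5), (89.3, 49.3)]
0.086 2.2 0.003 [(84.6, -15.5), (80.6, -31.5), (74.1, -45.1), (67.5, -27.0), (66.2, 3.5), (67.6, 13.6), (70.8, 24.0)]
```

The bottle is at rest at y≈82 mm on the outer ramp. Stage 2 adds another 2.1°.

arm_command(plan=[[0.003, 0, 0, 0, 0.013, 0, -1], [0.006, 0, 0, 0, 0.026, 0, -1], [0.009, 0, 0, 0, 0.039, 0, -1], [0.012, 0, 0, 0, 0.052, 0, -1], [0.012, 0, 0, 0, 0.052, 0, -1], [0.012, 0, 0, 0, 0.052, 0, -1]])

```text
clock: 18.23
position: [0.5452, -0.2345, 0.2616]
eef_rot: [-3.053, -0.057, 0.003]
force: [0.3, -0.3, -7.3]
finger_gap: 0.0248
```

```bash
python3 - <<'E'
from lk import *
look(("wrist","wrist"))
E
```

```text
wrist  t 18.233 tool_tilt 5.04 tray_est 4.82 n 13961 y 77.3 z 36.5 rms 3.8 tcp [ 0.5452 -0.2345  0.2616] Tqx -0.48
wrist  t 18.283 tool_tilt 5.05 tray_est 4.85 n 13961 y 75.1 z 36.7 rms 3.8 tcp [ 0.5453 -0.234   0.2617] Tqx -0.48
```

```bash
python3 - <<'E'
from sim import *
T=5.05
for pre in (1,2):
  for y0,v0 in ((.075,-.043),(.077,-.043),(.073,-.05)):
    for off in (0,.003):
      seq=[T]*pre+[4.2,3.3,2.4,1.7]+[1.7]*4
      print(pre,y0,v0,off,[tuple(map(float,q)) for q in sim(seq,y0,v0,T,off)[::2]])
E
```

```text
1 0.075 -0.043 0 [(71.1, -49.3), (61.8, -65.5), (50.0, -71.0), (39.4, -55.2), (31.8, -37.0)]
1 0.075 -0.043 0.003 [(71.1, -50.9), (61.2, -71.6), (48.1, -80.3), (35.6, -68.0), (25.5, -53.2)]
1 0.077 -0.043 0 [(73.2, -49.3), (64.2, -58.9), (53.5, -64.2), (44.0, -48.3), (37.5, -29.8)]
1 0.077 -0.043 0.003 [(73.1, -50.9), (63.5, -65.3), (51.5, -73.9), (40.1, -61.4), (31.1, -46.4)]
1 0.073 -0.05 0 [(68.6, -56.4), (57.1, -82.6), (42.5, -88.4), (28.9, -73.1), (17.8, -66.9)]
1 0.073 -0.05 0.003 [(68.5, -58.0), (56.4, -88.3), (40.5, -97.3), (25.2, -85.5), (10.7, -94.5)]
2 0.075 -0.043 0 [(71.1, -49.3), (61.4, -73.3), (47.0, -94.6), (31.6, -87.0), (18.3, -78.6)]
2 0.075 -0.043 0.003 [(71.1, -50.9), (60.7, -79.3), (45.0, -104.0), (27.7, -99.8), (11.2, -105.5)]
2 0.077 -0.043 0 [(73.2, -49.3), (63.8, -66.7), (50.5, -87.9), (36.2, -80.1), (24.3, -62.7)]
2 0.077 -0.043 0.003 [(73.1, -50.9), (63.1, -73.1), (48.4, -97.6), (32.2, -93.2), (17.6, -88.4)]
2 0.073 -0.05 0 [(68.6, -56.4), (56.8, -90.0), (39.5, -111.7), (21.2, -105.7), (2.4, -119.5)]
2 0.073 -0.05 0.003 [(68.5, -58.0), (56.0, -95.7), (37.6, -120.6), (17.3, -123.7), (-4.8, -141.1)]
```

arm_command(plan=[[0, 0, 0, 0, 0, 0, -1], [-0.0047, 0, 0, 0, -0.021, 0, -1], [-0.0097, 0, 0, 0, -0.043, 0, -1], [-0.0147, 0, 0, 0, -0.065, 0, -1], [-0.0186, 0, 0, 0, -0.082, 0, -1]])

```text
clock: 18.75
position: [0.5452, -0.2242, 0.2626]
eef_rot: [-3.112, -0.062, 0.001]
force: [0.8, 0.2, -7.5]
finger_gap: 0.0247
```

```bash
python3 - <<'E'
from lk import *
look(("wrist","wrist"))
E
```

```text
wrist  t 18.750 tool_tilt 1.68 tray_est 1.56 n 9956 y 42.8 z 37.6 rms 4.3 tcp [ 0.5452 -0.2242  0.2626] Tqx -0.17
wrist  t 18.800 tool_tilt 1.70 tray_est 1.59 n 8982 y 38.6 z 37.7 rms 4.2 tcp [ 0.5454 -0.2232  0.2627] Tqx 0.03
```

```bash
python3 - <<'E'
from sim import *
T=1.7
for seq in ([1.7,1.3,.8,.3,0],[1.7,1.7,1.1,.5,0],[1.5,1.1,.7,.3,0]):
  for v0 in (-.075,-.084,-.092):
    for off in (-.003,.003):
      print(seq,v0,off,[tuple(map(float,q)) for q in sim(seq+[0]*7,.0386,v0,T,off)[2::3]])
E
```

```text
[1.7, 1.3, 0.8, 0.3, 0] -0.075 -0.003 [(24.1, -38.5), (19.2, -5.4), (19.1, 0.0), (19.1, 0.0)]
[1.7, 1.3, 0.8, 0.3, 0] -0.075 0.003 [(22.9, -48.3), (12.4, -33.9), (6.9, -10.8), (6.2, 0.0)]
[1.7, 1.3, 0.8, 0.3, 0] -0.084 -0.003 [(21.9, -48.0), (11.8, -27.7), (8.9, 0.0), (8.9, 0.0)]
[1.7, 1.3, 0.8, 0.3, 0] -0.084 0.003 [(20.6, -61.6), (5.9, -51.3), (-4.1, -28.9), (-8.6, -6.7)]
[1.7, 1.3, 0.8, 0.3, 0] -0.092 -0.003 [(19.7, -62.1), (6.1, -42.1), (-0.4, -9.8), (-0.7, 0.0)]
[1.7, 1.3, 0.8, 0.3, 0] -0.092 0.003 [(18.4, -74.2), (0.5, -64.2), (-12.8, -42.3), (-20.7, -20.9)]
[1.7, 1.7, 1.1, 0.5, 0] -0.075 -0.003 [(24.0, -41.8), (16.8, -16.4), (15.8, 0.0), (15.8, 0.0)]
[1.7, 1.7, 1.1, 0.5, 0] -0.075 0.003 [(22.7, -51.6), (10.3, -43.4), (2.3, -20.8), (-0.0, 0.0)]
[1.7, 1.7, 1.1, 0.5, 0] -0.084 -0.003 [(21.7, -51.6), (9.9, -36.5), (4.8, -4.0), (4.8, 0.0)]
[1.7, 1.7, 1.1, 0.5, 0] -0.084 0.003 [(20.4, -64.8), (4.0, -59.7), (-8.1, -37.7), (-14.8, -15.9)]
[1.7, 1.7, 1.1, 0.5, 0] -0.092 -0.003 [(19.6, -65.4), (4.3, -50.5), (-4.4, -18.6), (-5.7, 0.0)]
[1.7, 1.7, 1.1, 0.5, 0] -0.092 0.003 [(18.2, -77.5), (-1.3, -72.6), (-16.8, -51.1), (-28.6, -54.8)]
[1.5, 1.1, 0.7, 0.3, 0] -0.075 -0.003 [(24.4, -35.2), (21.6, 0.0), (21.6, 0.0), (21.6, 0.0)]
[1.5, 1.1, 0.7, 0.3, 0] -0.075 0.003 [(23.2, -45.0), (14.2, -27.6), (10.2, -4.3), (10.1, 0.0)]
[1.5, 1.1, 0.7, 0.3, 0] -0.084 -0.003 [(22.2, -44.3), (13.5, -21.8), (11.7, 0.0), (11.7, 0.0)]
[1.5, 1.1, 0.7, 0.3, 0] -0.084 0.003 [(20.9, -57.5), (7.5, -45.7), (-1.1, -23.1), (-4.1, 0.0)]
[1.5, 1.1, 0.7, 0.3, 0] -0.092 -0.003 [(20.1, -58.1), (7.7, -36.6), (2.6, -4.1), (2.6, 0.0)]
[1.5, 1.1, 0.7, 0.3, 0] -0.092 0.003 [(18.7, -70.5), (2.0, -59.0), (-10.0, -37.0), (-16.5, -15.3)]
```

arm_command(plan=[[0, 0, 0, 0, 0, 0, -1], [-0.0022, 0, 0, 0, -0.01, 0, -1], [-0.005, 0, 0, 0, -0.022, 0, -1], [-0.0078, 0, 0, 0, -0.034, 0, -1]])

```text
clock: 19.18
position: [0.5448, -0.2224, 0.2625]
eef_rot: [-3.137, -0.059, 0.0]
force: [-0.1, 0.1, -7.5]
finger_gap: 0.0245
```

```bash
python3 - <<'E'
from lk import *
look(("wrist","wrist"))
E
```

```text
wrist  t 19.183 tool_tilt 0.26 tray_est 0.20 n 5186 y 22.5 z 38.4 rms 4.0 tcp [ 0.5448 -0.2224  0.2625] Tqx -0.09
wrist  t 19.233 tool_tilt 0.28 tray_est 0.23 n 5002 y 21.6 z 38.5 rms 4.0 tcp [ 0.5449 -0.2213  0.2626] Tqx 0.14
```

The bottle is near y≈21 and nearly stopped. A tilt of 0.75° holds it on both the flat and the inner ramp, so I'll use that and re-measure.

arm_command(plan=[[0.0026, 0, 0, 0, 0.011, 0, -1], [0.0026, 0, 0, 0, 0.011, 0, -1], [0.0026, 0, 0, 0, 0.011, 0, -1]])

```text
clock: 19.53
position: [0.5448, -0.224, 0.2626]
eef_rot: [-3.128, -0.059, 0.001]
force: [0.6, -0.2, -7.2]
finger_gap: 0.0249
```

```bash
python3 - <<'E'
from lk import *
look(("wrist","top","wrist"),save="b")
E
```

```text
wrist  t 19.533 tool_tilt 0.74 tray_est 0.67 n 5694 y 24.8 z 38.2 rms 4.1 tcp [ 0.5448 -0.224   0.2626] Tqx -0.15
top    t 19.583 tool_tilt 0.75 tray_est 0.68 n 275 y 25.8 z 39.2 rms 4.1 tcp [ 0.5448 -0.2239  0.2625] Tqx -0.04
wrist  t 19.633 tool_tilt 0.76 tray_est 0.69 n 5787 y 25.2 z 38.2 rms 4.1 tcp [ 0.5449 -0.2237  0.2625] Tqx -0.10
```

View pics/b_wrist.png

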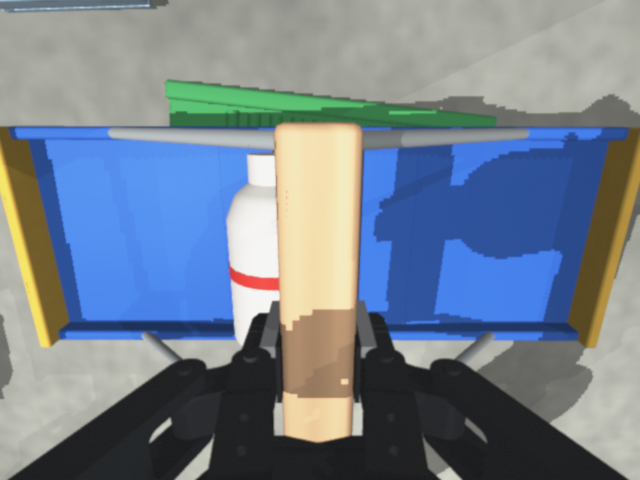

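The wrist view shows the bottle (about 250,250) partly under the bar on its +y side. It sits at y≈25 mm at the edge of the flat and needs a short nudge.

```bash
python3 - <<'E'
from sim import *
T=.75
for up in ([1.6,2.4,3.2,3.2,3.2],[1.6,2.4,3.2,3.6,3.6],[1.6,2.4,3.2,4,4]):
  for y0,v0 in ((.0255,.005),(.023,0),(.028,.005)):
    for off in (-.003,.003):
      print(up,y0,off,[tuple(map(float,q)) for q in sim(up+[up[-1]-1.2,up[-1]-2.4,0]+[0]*7,y0,v0,T,off)[2::2]])
E
```

```text
[1.6, 2.4, 3.2, 3.2, 3.2] 0.0255 -0.003 [(26.1, 0.0), (25.9, -3.9), (25.2, 0.0), (25.5, 5.6), (27.7, 21.2), (32.6, 37.9), (40.4, 54.9)]
[1.6, 2.4, 3.2, 3.2, 3.2] 0.0255 0.003 [(25.8, -0.2), (25.0, -10.5), (22.7, -11.7), (22.3, 1.9), (23.3, 10.8), (26.0, 20.7), (30.3, 30.8)]
[1.6, 2.4, 3.2, 3.2, 3.2] 0.023 -0.003 [(23.0, 0.0), (22.8, -4.1), (22.1, 0.0), (22.3, 5.5), (24.5, 20.9), (29.4, 37.4), (37.0, 54.3)]
[1.6, 2.4, 3.2, 3.2, 3.2] 0.023 0.003 [(23.0, -0.2), (22.2, -10.6), (17.9, -39.0), (11.2, -36.1), (6.4, -21.4), (4.1, -6.1), (3.9, 0.0)]
[1.6, 2.4, 3.2, 3.2, 3.2] 0.028 -0.003 [(28.6, 0.0), (28.4, -3.8), (27.8, 0.0), (28.0, 5.7), (30.3, 21.4), (35.2, 38.2), (43.1, 55.4)]
[1.6, 2.4, 3.2, 3.2, 3.2] 0.028 0.003 [(28.3, -0.2), (27.5, -10.3), (25.3, -11.4), (24.9, 2.0), (25.9, 11.0), (28.6, 21.0), (33.0, 31.3)]
[1.6, 2.4, 3.2, 3.6, 3.6] 0.0255 -0.003 [(26.1, 0.0), (25.7, -7.4), (23.9, -9.3), (23.7, 4.1), (25.6, 19.3), (30.3, 35.9), (37.6, 52.8)]
[1.6, 2.4, 3.2, 3.6, 3.6] 0.0255 0.003 [(25.8, -0.2), (24.8, -13.9), (21.3, -27.3), (16.2, -28.4), (12.6, -13.8), (11.6, 0.0), (11.6, 0.0)]
[1.
[... 660 characters left out ...]
.8, 0.0), (18.8, 0.0)]
[1.6, 2.4, 3.2, 4, 4] 0.0255 0.003 [(25.8, -0.2), (24.7, -17.3), (19.7, -44.1), (11.3, -49.5), (4.2, -35.5), (-0.5, -20.3), (-2.6, -5.2)]
[1.6, 2.4, 3.2, 4, 4] 0.023 -0.003 [(23.0, 0.0), (22.4, -10.9), (17.7, -44.6), (9.8, -43.5), (4.2, -23.0), (2.2, -1.3), (2.2, 0.0)]
[1.6, 2.4, 3.2, 4, 4] 0.023 0.003 [(23.0, -0.2), (21.8, -19.0), (14.3, -65.3), (2.4, -71.1), (-8.4, -57.6), (-16.8, -43.2), (-22.8, -33.6)]
[1.6, 2.4, 3.2, 4, 4] 0.028 -0.003 [(28.6, 0.0), (28.0, -10.7), (25.1, -19.7), (23.7, 2.5), (25.3, 17.4), (29.6, 33.9), (36.6, 50.7)]
[1.6, 2.4, 3.2, 4, 4] 0.028 0.003 [(28.3, -0.2), (27.2, -17.2), (22.6, -32.8), (16.6, -34.6), (12.0, -20.2), (9.9, -4.6), (9.8, 0.0)]
```

arm_command(plan=[[0.0047, 0, 0, 0, 0.021, 0, -1], [0.0092, 0, 0, 0, 0.04, 0, -1], [0.0136, 0, 0, 0, 0.06, 0, -1], [0.0169, 0, 0, 0, 0.074, 0, -1]])

```text
clock: 20.02
position: [0.545, -0.232, 0.2624]
eef_rot: [-3.074, -0.057, 0.002]
force: [0.8, -0.8, -7.3]
finger_gap: 0.0247
```

```bash
python3 - <<'E'
from lk import *
look(("wrist","wrist"))
E
```

```text
wrist  t 20.017 tool_tilt 3.82 tray_est 3.74 n 6193 y 27.1 z 38.1 rms 4.1 tcp [ 0.545  -0.232   0.2624] Tqx -0.30
wrist  t 20.067 tool_tilt 3.80 tray_est 3.73 n 5978 y 26.0 z 38.2 rms 4.1 tcp [ 0.5449 -0.2327  0.2623] Tqx -0.51
```

```bash
python3 - <<'E'
from sim import *
T=3.8
for n in (0,1,2):
  for y0,v0 in ((.026,-.022),(.024,-.022),(.028,-.018)):
    for off in (-.002,.003):
      print(n,y0,off,[tuple(map(float,q)) for q in sim([T]*n+[2.9,2,1.2,.6]+[.6]*7,y0,v0,T,off)[1::2]])
E
```

```text
0 0.026 -0.002 [(21.1, -37.0), (13.5, -49.1), (5.8, -42.1), (-0.5, -32.9), (-5.2, -23.8)]
0 0.026 0.003 [(20.5, -44.3), (11.3, -61.9), (1.0, -60.5), (-8.8, -57.1), (-18.0, -53.9)]
0 0.024 -0.002 [(18.4, -48.8), (8.8, -61.1), (-0.9, -54.5), (-9.3, -45.7), (-16.1, -37.1)]
0 0.024 0.003 [(17.9, -54.7), (6.9, -72.4), (-5.2, -71.3), (-16.8, -68.2), (-28.7, -81.9)]
0 0.028 -0.002 [(23.8, -28.3), (19.3, -27.7), (15.3, -20.3), (12.7, -10.5), (11.8, 0.0)]
0 0.028 0.003 [(23.3, -33.7), (17.0, -43.5), (9.8, -41.8), (3.1, -37.8), (-2.8, -34.0)]
1 0.026 -0.002 [(20.6, -45.8), (10.3, -73.1), (-2.2, -73.3), (-13.8, -65.2), (-24.0, -63.0), (-36.5, -85.7)]
1 0.026 0.003 [(20.1, -52.8), (8.1, -85.5), (-6.9, -91.3), (-21.9, -88.9), (-39.0, -116.7), (-60.9, -145.7)]
1 0.024 -0.002 [(18.0, -56.6), (5.8, -84.0), (-8.5, -84.5), (-22.0, -76.8), (-36.6, -99.0), (-55.1, -122.5)]
1 0.024 0.003 [(17.4, -62.7), (3.8, -95.7), (-13.0, -101.8), (-30.3, -113.8), (-51.7, -142.4), (-78.4, -185.1)]
1 0.028 -0.002 [(23.4, -36.0), (15.7, -56.3), (6.1, -56.1), (-2.6, -47.5), (-9.8, -38.6), (-15.5, -30.0)]
1 0.028 0.003 [(22.9, -41.5), (13.5, -69.8), (1.1, -75.3), (-11.2, -72.4), (-23.0, -71.8), (-37.3, -99.8)]
2 0.026 -0.002 [(20.6, -47.4), (8.9, -88.6), (-7.4, -101.5), (-23.9, -99.3), (-42.4, -122.3), (-64.8, -146.1)]
2 0.026 0.003 [(20.1, -54.3), (6.7, -101.0), (-12.0, -119.5), (-32.7, -134.8), (-57.6, -163.8), (-88.7, -215.3)]
2 0.024 -0.002 [(17.9, -58.1), (4.4, -99.5), (-13.7, -112.7), (-32.9, -124.1), (-55.6, -147.7), (-83.1, -190.1)]
2 0.024 0.003 [(17.4, -64.3), (2.4, -111.2), (-18.1, -129.9), (-41.6, -155.1), (-70.0, -188.4), (-106.5, -249.8)]
2 0.028 -0.002 [(23.4, -37.6), (14.3, -72.1), (0.8, -84.7), (-12.9, -78.6), (-25.5, -78.8), (-40.6, -101.6)]
2 0.028 0.003 [(22.9, -43.0), (12.1, -85.7), (-4.1, -103.9), (-21.5, -103.5), (-40.9, -130.6), (-65.2, -159.9)]
```

n=0: start levelling now (2.9, 2.0, 1.2, 0.6).

arm_command(plan=[[-0.005, 0, 0, 0, -0.022, 0, -1], [-0.01, 0, 0, 0, -0.044, 0, -1], [-0.0144, 0, 0, 0, -0.063, 0, -1]])

```text
clock: 20.37
position: [0.5452, -0.2231, 0.2629]
eef_rot: [-3.12, -0.062, 0.0]
force: [-0.2, 0.4, -8.5]
finger_gap: 0.0245
```

```bash
python3 - <<'E'
from lk import *
look(("wrist","wrist"))
E
```

```text
wrist  t 20.367 tool_tilt 1.20 tray_est 1.19 n 1591 y 4.8 z 40.0 rms 1.8 tcp [ 0.5452 -0.2231  0.2629] Tqx 0.00
wrist  t 20.417 tool_tilt 1.23 tray_est 1.22 n 1058 y 1.5 z 38.7 rms 1.0 tcp [ 0.5454 -0.2217  0.2631] Tqx 0.31
```

arm_command(plan=[[-0.006, 0, 0, 0, -0.026, 0, -1], [-0.0112, 0, 0, 0, -0.049, 0, -1], [-0.0112, 0, 0, 0, -0.049, 0, -1]])

```text
clock: 20.72
position: [0.5451, -0.2173, 0.2631]
eef_rot: [3.128, 0.064, 0.001]
force: [-0.7, 0.9, -7.3]
finger_gap: 0.0246
```

```bash
python3 - <<'E'
from lk import *
look(("wrist","wrist","top"),save="c")
E
```

```text
wrist  t 20.717 tool_tilt -0.76 tray_est -0.71 n 4032 y -17.6 z 38.8 rms 3.8 tcp [ 0.5451 -0.2173  0.2631] Tqx 0.29
wrist  t 20.767 tool_tilt -0.76 tray_est -0.70 n 4374 y -19.3 z 38.6 rms 3.8 tcp [ 0.5451 -0.2179  0.2631] Tqx 0.17
top few 0
```

arm_command(plan=[[-0.001, 0, 0, 0, -0.004, 0, -1], [-0.001, 0, 0, 0, -0.004, 0, -1], [-0.001, 0, 0, 0, -0.004, 0, -1], [-0.001, 0, 0, 0, -0.004, 0, -1]])

```text
clock: 21.2
position: [0.5447, -0.2193, 0.263]
eef_rot: [3.124, 0.059, 0.0]
force: [0.7, 0.6, -8.5]
finger_gap: 0.0249
```

```bash
python3 - <<'E'
from lk import *
look(("wrist","wrist"))
E
```

```text
wrist  t 21.200 tool_tilt -0.98 tray_est -0.93 n 4344 y -19.2 z 38.6 rms 3.8 tcp [ 0.5447 -0.2193  0.263 ] Tqx 0.07
wrist  t 21.250 tool_tilt -0.98 tray_est -0.93 n 4223 y -18.6 z 38.7 rms 3.8 tcp [ 0.5447 -0.2193  0.263 ] Tqx 0.10
```

The bottle is resting on the band at y≈−19 mm. I'll nudge it gently back toward the centre.

```bash
python3 - <<'E'
from sim import *
T=-.98
for pk in (1.7,2.0,2.3):
 for n in (1,2,3):
   print(pk,n,[[tuple(map(float,q)) for q in sim([-1.4,-pk]+[-pk]*n+[-1,-.3,0]+[0]*6,-.019,0,T,off)][n+1::4] for off in (-.002,0,.002)])
E
```

```text
1.7 1 [[(-18.0, 11.8), (-12.6, 8.3), (-12.3, 0.0)], [(-18.4, 8.7), (-14.8, 0.0), (-14.8, 0.0)], [(-18.6, 6.1), (-16.5, 0.0), (-16.5, 0.0)]]
1.7 2 [[(-16.7, 19.1), (-8.8, 16.0), (-7.5, 0.0)], [(-17.4, 14.8), (-11.7, 7.3), (-11.5, 0.0)], [(-17.9, 11.2), (-14.2, 0.0), (-14.2, 0.0)]]
1.7 3 [[(-14.8, 26.6), (-4.4, 23.9), (-1.4, 0.0)], [(-15.9, 21.2), (-8.0, 14.0), (-7.1, 0.0)], [(-16.7, 16.5), (-11.2, 4.7), (-11.1, 0.0)]]
2.0 1 [[(-17.8, 14.4), (-10.8, 14.0), (-9.8, 0.0)], [(-18.2, 11.3), (-13.0, 6.4), (-12.8, 0.0)], [(-18.5, 8.7), (-14.8, 0.0), (-14.8, 0.0)]]
2.0 2 [[(-16.2, 24.3), (-5.7, 24.7), (-2.6, 0.0)], [(-16.9, 20.1), (-8.6, 16.0), (-7.4, 0.0)], [(-17.4, 16.4), (-11.1, 7.9), (-10.8, 0.0)]]
2.0 3 [[(-13.8, 34.6), (0.2, 35.6), (6.8, 4.0)], [(-14.8, 29.2), (-3.4, 25.6), (-0.4, 0.0)], [(-15.7, 24.5), (-6.6, 16.4), (-5.5, 0.0)]]
2.3 1 [[(-17.7, 17.0), (-9.0, 19.8), (-7.0, 0.0)], [(-18.1, 13.8), (-11.2, 12.2), (-10.5, 0.0)], [(-18.3, 11.3), (-13.0, 5.2), (-12.9, 0.0)]]
2.3 2 [[(-15.8, 29.5), (-2.6, 33.4), (3.2, 1.5)], [(-16.4, 25.3), (-5.5, 24.7), (-2.7, 0.0)], [(-17.0, 21.6), (-8.0, 16.5), (-6.9, 0.0)]]
2.3 3 [[(-12.7, 42.6), (4.9, 47.2), (15.4, 16.3)], [(-13.8, 37.3), (1.2, 37.3), (7.7, 1.5)], [(-14.7, 32.5), (-2.0, 28.0), (1.2, 0.0)]]
```

arm_command(plan=[[-0.0023, 0, 0, 0, -0.01, 0, -1], [-0.0057, 0, 0, 0, -0.025, 0, -1], [-0.0057, 0, 0, 0, -0.025, 0, -1], [-0.0057, 0, 0, 0, -0.025, 0, -1], [-0.0057, 0, 0, 0, -0.025, 0, -1], [0, 0, 0, 0, 0, 0, -1], [0.0038, 0, 0, 0, 0.017, 0, -1], [0.0054, 0, 0, 0, 0.024, 0, -1], [0.0054, 0, 0, 0, 0.024, 0, -1]])

```text
clock: 22.05
position: [0.5446, -0.2232, 0.263]
eef_rot: [3.14, 0.057, -0.0]
force: [-0.4, -0.0, -8.0]
finger_gap: 0.0246
```

```bash
python3 - <<'E'
from lk import *
look(("wrist","wrist"),save="d")
E
```

```text
wrist  t 22.050 tool_tilt -0.05 tray_est -0.09 n 3311 y 13.5 z 39.2 rms 3.5 tcp [ 0.5446 -0.2232  0.263 ] Tqx -0.08
wrist  t 22.100 tool_tilt -0.03 tray_est -0.08 n 3663 y 15.3 z 39.1 rms 3.6 tcp [ 0.5446 -0.2226  0.263 ] Tqx -0.02
```

arm_command(plan=[[0.0048, 0, 0, 0, 0.021, 0, -1], [0.0048, 0, 0, 0, 0.021, 0, -1], [0.0048, 0, 0, 0, 0.021, 0, -1], [0.0048, 0, 0, 0, 0.021, 0, -1]])

```text
clock: 22.48
position: [0.5449, -0.2238, 0.2631]
eef_rot: [-3.126, -0.06, 0.0]
force: [0.9, 0.0, -7.1]
finger_gap: 0.025
```

```bash
python3 - <<'E'
from lk import *
look(("wrist","wrist"))
E
```

```text
wrist  t 22.483 tool_tilt 0.84 tray_est 0.78 n 5523 y 24.1 z 38.2 rms 4.1 tcp [ 0.5449 -0.2238  0.2631] Tqx -0.10
wrist  t 22.533 tool_tilt 0.85 tray_est 0.79 n 5630 y 24.6 z 38.2 rms 4.1 tcp [ 0.545  -0.2236  0.263 ] Tqx -0.14
```

arm_command(plan=[[0.004, 0, 0, 0, 0.018, 0, -1], [0.004, 0, 0, 0, 0.018, 0, -1], [0.004, 0, 0, 0, 0.018, 0, -1]])

```text
clock: 22.83
position: [0.5449, -0.2261, 0.263]
eef_rot: [-3.114, -0.059, 0.001]
force: [0.0, 1.2, -7.1]
finger_gap: 0.0247
```

```bash
sed -i 's/(abs(P\[...,0\])<.05)/(P[...,0]>-.06)\&(P[...,0]<.012)/' lk.py; python3 - <<'E'
from lk import *
look(("wrist","top","wrist"))
E
```

```text
wrist  t 22.833 tool_tilt 1.54 tray_est 1.46 n 3098 y 28.6 z 39.1 rms 0.5 tcp [ 0.5449 -0.2261  0.263 ] Tqx -0.12
top    t 22.883 tool_tilt 1.56 tray_est 1.48 n 304 y 29.1 z 39.3 rms 3.4 tcp [ 0.5449 -0.2258  0.263 ] Tqx -0.17
wrist  t 22.933 tool_tilt 1.57 tray_est 1.49 n 3099 y 28.6 z 39.1 rms 0.5 tcp [ 0.545  -0.2256  0.263 ] Tqx -0.19
```

arm_command(plan=[[0.0047, 0, 0, 0, 0.021, 0, -1], [0.0092, 0, 0, 0, 0.04, 0, -1], [0.0125, 0, 0, 0, 0.055, 0, -1], [0.0125, 0, 0, 0, 0.055, 0, -1]])

```text
clock: 23.32
position: [0.5449, -0.2329, 0.2627]
eef_rot: [-3.075, -0.055, 0.002]
force: [-0.0, 0.1, -8.1]
finger_gap: 0.0249
```

```bash
python3 - <<'E'
from lk import *
look(("wrist","wrist"))
from sim import *
T=3.8
for seq in ([2.2,.6,-.8],[3.8,2.2,.6,-.8]):
  for y0,v0 in ((.026,-.022),(.024,-.022),(.026,-.03),(.024,-.03)):
      print(len(seq),y0,v0,[[tuple(map(float,q)) for q in sim(seq+[-.8]*7,y0,v0,T,off)[2::3]] for off in (0,.003)])
E
```

```text
wrist  t 23.317 tool_tilt 3.77 tray_est 3.70 n 2679 y 25.6 z 39.2 rms 0.5 tcp [ 0.5449 -0.2329  0.2627] Tqx -0.42
wrist  t 23.367 tool_tilt 3.78 tray_est 3.72 n 2373 y 22.9 z 39.2 rms 0.5 tcp [ 0.5449 -0.2323  0.2627] Tqx -0.32
3 0.026 -0.022 [[(18.5, -30.7), (15.6, 0.0), (15.6, 0.0)], [(17.8, -36.7), (13.2, 0.0), (13.2, 0.0)]]
3 0.024 -0.022 [[(14.8, -42.6), (9.4, 0.0), (9.4, 0.0)], [(14.1, -47.9), (6.8, -8.1), (6.6, 0.0)]]
3 0.026 -0.03 [[(15.9, -44.1), (10.0, 0.0), (10.0, 0.0)], [(15.2, -49.3), (7.4, -9.5), (7.2, 0.0)]]
3 0.024 -0.03 [[(12.3, -53.7), (4.0, -9.3), (3.8, 0.0)], [(11.7, -58.6), (1.5, -19.2), (0.5, 0.0)]]
4 0.026 -0.022 [[(15.8, -60.1), (3.1, -31.2), (0.7, 0.0)], [(15.1, -65.7), (0.3, -41.9), (-4.5, 0.0)]]
4 0.024 -0.022 [[(12.3, -70.5), (-3.1, -42.0), (-7.5, 0.0)], [(11.6, -75.8), (-5.7, -52.3), (-13.2, -8.0)]]
4 0.026 -0.03 [[(13.3, -72.3), (-2.6, -43.8), (-7.4, 0.0)], [(12.6, -77.6), (-5.2, -54.1), (-13.1, -9.8)]]
4 0.024 -0.03 [[(9.8, -81.3), (-8.3, -53.1), (-15.4, -4.1)], [(9.1, -86.5), (-10.9, -63.3), (-21.3, -19.6)]]
```

arm_command(plan=[[-0.0145, 0, 0, 0, -0.063, 0, -1], [-0.0258, 0, 0, 0, -0.112, 0, -1], [-0.0258, 0, 0, 0, -0.112, 0, -1]])

```text
clock: 23.67
position: [0.5455, -0.2156, 0.2637]
eef_rot: [3.13, 0.068, 0.001]
force: [0.8, 1.8, -7.9]
finger_gap: 0.0245
```

```bash
python3 - <<'E'
from lk import *
look(("wrist","wrist"))
E
```

```text
wrist  t 23.667 tool_tilt -0.63 tray_est -0.62 n 539 y -3.1 z 39.3 rms 0.3 tcp [ 0.5455 -0.2156  0.2637] Tqx 0.35
wrist  t 23.717 tool_tilt -0.66 tray_est -0.65 n 632 y -4.2 z 39.7 rms 0.3 tcp [ 0.5454 -0.2169  0.2638] Tqx 0.10
```

y≈−4 mm and almost stopped. I'll hold briefly, then level slowly.

arm_command(plan=[[0, 0, 0, 0, 0, 0, -1], [0, 0, 0, 0, 0, 0, -1], [0, 0, 0, 0, 0, 0, -1], [0, 0, 0, 0, 0, 0, -1]])

```text
clock: 24.1
position: [0.5446, -0.2205, 0.2635]
eef_rot: [3.127, 0.058, 0.0]
force: [0.8, -0.3, -7.5]
finger_gap: 0.0245
```

```bash
python3 - <<'E'
from lk import *
look(("wrist","wrist"))
E
```

```text
wrist  t 24.100 tool_tilt -0.82 tray_est -0.80 n 765 y -5.9 z 39.4 rms 0.3 tcp [ 0.5446 -0.2205  0.2635] Tqx 0.09
wrist  t 24.150 tool_tilt -0.81 tray_est -0.80 n 761 y -5.9 z 39.4 rms 0.4 tcp [ 0.5447 -0.2202  0.2635] Tqx 0.12
```

arm_command(plan=[[0.0008, 0, 0, 0, 0.003, 0, -1], [0.0016, 0, 0, 0, 0.006, 0, -1], [0.0024, 0, 0, 0, 0.01, 0, -1], [0.0032, 0, 0, 0, 0.014, 0, -1], [0.004, 0, 0, 0, 0.018, 0, -1], [0.0045, 0, 0, 0, 0.02, 0, -1], [0.0045, 0, 0, 0, 0.02, 0, -1], [0.0045, 0, 0, 0, 0.02, 0, -1]])

```text
clock: 24.87
position: [0.5448, -0.2218, 0.2636]
eef_rot: [3.141, 0.06, 0.0]
force: [-0.2, -0.2, -7.0]
finger_gap: 0.0247
```

```bash
python3 - <<'E'
from lk import *
look(("wrist",),save="e")
import bt; bt.look()
E
```

```text
wrist  t 24.867 tool_tilt -0.01 tray_est -0.00 n 675 y -4.9 z 39.4 rms 0.3 tcp [ 0.5448 -0.2218  0.2636] Tqx 0.04
t 24.97 tcp [ 0.5449 -0.2217  0.2636] tilt_ends -0.29 tool_tilt -0.01 L 0.391 mid [ 0.547  -0.222   0.1474] bottle n 30 y med 17.6 range [11.89614631 23.75551812] gap 0.0244 F [ 0.8  0.8 -8.1] Tq [ 0.04 -0.01 -0.06]
```

Level and stationary at y≈−5 mm. Now I'll hold for about 8 s.

arm_command(plan=[[0, 0, 0, 0, 0, 0, -1], [0, 0, 0, 0, 0, 0, -1], [0, 0, 0, 0, 0, 0, -1], [0, 0, 0, 0, 0, 0, -1], [0, 0, 0, 0, 0, 0, -1], [0, 0, 0, 0, 0, 0, -1], [0, 0, 0, 0, 0, 0, -1], [0, 0, 0, 0, 0, 0, -1], [0, 0, 0, 0, 0, 0, -1], [0, 0, 0, 0, 0, 0, -1], [0, 0, 0, 0, 0, 0, -1], [0, 0, 0, 0, 0, 0, -1], [0, 0, 0, 0, 0, 0, -1], [0, 0, 0, 0, 0, 0, -1], [0, 0, 0, 0, 0, 0, -1], [0, 0, 0, 0, 0, 0, -1], [0, 0, 0, 0, 0, 0, -1], [0, 0, 0, 0, 0, 0, -1], [0, 0, 0, 0, 0, 0, -1], [0, 0, 0, 0, 0, 0, -1]])

```text
clock: 26.63
position: [0.5449, -0.2218, 0.2637]
eef_rot: [3.141, 0.06, 0.0]
force: [0.3, -0.4, -7.5]
finger_gap: 0.0245
```

```bash
python3 -c "
from lk import *
look(('wrist',))"
```

```text
wrist  t 26.633 tool_tilt -0.02 tray_est -0.00 n 669 y -4.9 z 39.5 rms 0.3 tcp [ 0.5449 -0.2218  0.2637] Tqx 0.01
```

arm_command(plan=[[0, 0, 0, 0, 0, 0, -1], [0, 0, 0, 0, 0, 0, -1], [0, 0, 0, 0, 0, 0, -1], [0, 0, 0, 0, 0, 0, -1], [0, 0, 0, 0, 0, 0, -1], [0, 0, 0, 0, 0, 0, -1], [0, 0, 0, 0, 0, 0, -1], [0, 0, 0, 0, 0, 0, -1], [0, 0, 0, 0, 0, 0, -1], [0, 0, 0, 0, 0, 0, -1], [0, 0, 0, 0, 0, 0, -1], [0, 0, 0, 0, 0, 0, -1], [0, 0, 0, 0, 0, 0, -1], [0, 0, 0, 0, 0, 0, -1], [0, 0, 0, 0, 0, 0, -1], [0, 0, 0, 0, 0, 0, -1], [0, 0, 0, 0, 0, 0, -1], [0, 0, 0, 0, 0, 0, -1], [0, 0, 0, 0, 0, 0, -1], [0, 0, 0, 0, 0, 0, -1]])

```text
clock: 28.35
position: [0.5449, -0.2217, 0.2636]
eef_rot: [3.141, 0.06, -0.0]
force: [0.1, 0.6, -7.2]
finger_gap: 0.0251
```

arm_command(plan=[[0, 0, 0, 0, 0, 0, -1], [0, 0, 0, 0, 0, 0, -1], [0, 0, 0, 0, 0, 0, -1], [0, 0, 0, 0, 0, 0, -1], [0, 0, 0, 0, 0, 0, -1], [0, 0, 0, 0, 0, 0, -1], [0, 0, 0, 0, 0, 0, -1], [0, 0, 0, 0, 0, 0, -1], [0, 0, 0, 0, 0, 0, -1], [0, 0, 0, 0, 0, 0, -1], [0, 0, 0, 0, 0, 0, -1], [0, 0, 0, 0, 0, 0, -1], [0, 0, 0, 0, 0, 0, -1], [0, 0, 0, 0, 0, 0, -1], [0, 0, 0, 0, 0, 0, -1], [0, 0, 0, 0, 0, 0, -1], [0, 0, 0, 0, 0, 0, -1], [0, 0, 0, 0, 0, 0, -1], [0, 0, 0, 0, 0, 0, -1], [0, 0, 0, 0, 0, 0, -1]])

```text
clock: 30.02
position: [0.5449, -0.2217, 0.2636]
eef_rot: [3.141, 0.06, -0.0]
force: [-0.5, -0.2, -7.7]
finger_gap: 0.0247
```

arm_command(plan=[[0, 0, 0, 0, 0, 0, -1], [0, 0, 0, 0, 0, 0, -1], [0, 0, 0, 0, 0, 0, -1], [0, 0, 0, 0, 0, 0, -1], [0, 0, 0, 0, 0, 0, -1], [0, 0, 0, 0, 0, 0, -1], [0, 0, 0, 0, 0, 0, -1], [0, 0, 0, 0, 0, 0, -1], [0, 0, 0, 0, 0, 0, -1], [0, 0, 0, 0, 0, 0, -1], [0, 0, 0, 0, 0, 0, -1], [0, 0, 0, 0, 0, 0, -1], [0, 0, 0, 0, 0, 0, -1], [0, 0, 0, 0, 0, 0, -1], [0, 0, 0, 0, 0, 0, -1], [0, 0, 0, 0, 0, 0, -1], [0, 0, 0, 0, 0, 0, -1], [0, 0, 0, 0, 0, 0, -1], [0, 0, 0, 0, 0, 0, -1], [0, 0, 0, 0, 0, 0, -1]])

```text
clock: 31.68
position: [0.5449, -0.2217, 0.2637]
eef_rot: [3.141, 0.06, 0.0]
force: [-0.6, -0.4, -7.6]
finger_gap: 0.0247
```

arm_command(plan=[[0, 0, 0, 0, 0, 0, -1], [0, 0, 0, 0, 0, 0, -1], [0, 0, 0, 0, 0, 0, -1], [0, 0, 0, 0, 0, 0, -1], [0, 0, 0, 0, 0, 0, -1], [0, 0, 0, 0, 0, 0, -1], [0, 0, 0, 0, 0, 0, -1], [0, 0, 0, 0, 0, 0, -1], [0, 0, 0, 0, 0, 0, -1], [0, 0, 0, 0, 0, 0, -1], [0, 0, 0, 0, 0, 0, -1], [0, 0, 0, 0, 0, 0, -1], [0, 0, 0, 0, 0, 0, -1], [0, 0, 0, 0, 0, 0, -1], [0, 0, 0, 0, 0, 0, -1], [0, 0, 0, 0, 0, 0, -1], [0, 0, 0, 0, 0, 0, -1], [0, 0, 0, 0, 0, 0, -1], [0, 0, 0, 0, 0, 0, -1], [0, 0, 0, 0, 0, 0, -1]])

```text
clock: 33.35
position: [0.5449, -0.2217, 0.2637]
eef_rot: [3.141, 0.06, 0.0]
force: [-0.3, 1.4, -7.5]
finger_gap: 0.0246
```

```bash
python3 -c "
from lk import *
look(('wrist',),save='f')
c=robot.camera('scene'); cv2.imwrite('pics/f_scene.png',cv2.convertScaleAbs(cv2.resize(c['img'][150:390,130:450],None,fx=2,fy=2),alpha=1.4))
import bt; bt.look()"
```

```text
wrist  t 33.350 tool_tilt -0.02 tray_est -0.00 n 663 y -4.8 z 39.5 rms 0.3 tcp [ 0.5449 -0.2217  0.2637] Tqx -0.01
t 33.50 tcp [ 0.5449 -0.2218  0.2637] tilt_ends -0.26 tool_tilt -0.01 L 0.391 mid [ 0.5466 -0.222   0.1468] bottle n 35 y med 17.6 range [11.45836353 23.26811566] gap 0.0248 F [-0.4  0.7 -7.2] Tq [0.06 0.01 0.  ]
```

View pics/f_scene.png

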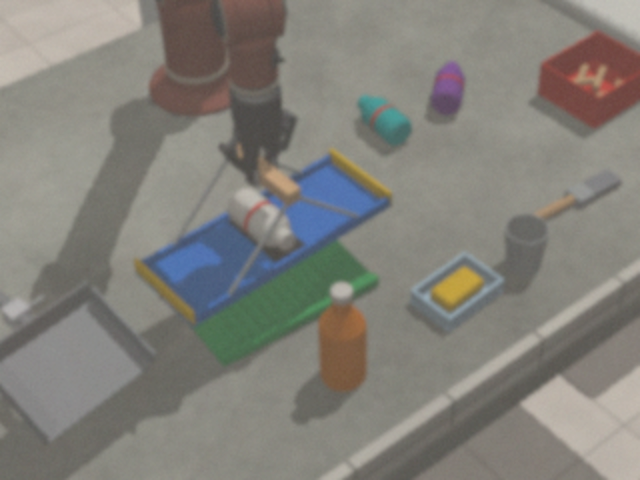

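The scene crop shows the caddy held level over the washboard, with the bottle (about (262,215)) on the black band under the bar. The bystanders stand where they were. Handing in.

```bash
python3 -c "
from bench import robot
print(robot.finish_job())"
```

```text
the job is handed in; nothing more can be done
None
```

The job is handed in with the caddy held level over the washboard and the bottle at rest on the black band.

**What I did:** I gripped the bar at 100 N, lifted the caddy, and carried it to the middle of the washboard. I then rolled the bottle up the crown in small tilts of up to about 5°, holding it part-way on each ramp.

**Last checks:**
- **Bottle:** it stayed at y ≈ −5 mm on the band for more than 8 s before hand-in, at about 33 s on the clock. The fit residual was 0.3 mm.
- **Caddy position:** its centre was at about (0.547, −0.222), against the washboard centre at (0.547, −0.224). Its underside was about 118 mm above the ledge, or about 96 mm above the ribs.
- **Tilt:** the tool read level to 0.02°.
- **Surroundings:** the other things look undisturbed in the last picture, and the bottle was never seen closer to an end than its starting place.

**What went wrong or disagreed:**
- **Missed attempts:** the first two tries stopped just short of, or rolled back to, about y = 25–29 mm, at the band's +y edge. I brought the bottle to the centre on the third try.
- **Locator bias:** my bottle locator first read about 3 mm off near the bar. I corrected it by using only the bottle's body.
- **Tilt readings:** the tray tilt estimated from the yellow ends in the top camera was −0.26°, while the tool said level. I took that as depth noise.
- **Top-camera bottle reading:** at the end the top camera gave y ≈ 18 mm from only about 35 pixels, because the arm hid the bottle. I disregarded it.

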